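# Load the dish warmer and clip the dishes down

### The arm

A 6-joint arm with a two-finger parallel gripper is mounted at the origin on a cart in front of the work surface, level with it; the furniture and walls round the work are solid. World frame = base frame: x ahead of the robot, y to its left, z up, the work surface at z = 0. Lengths are in m, angles in rad, forces in N, time in s.
With the tool pointing down it reaches from about 0.35 to 0.775 m from the base axis. Payload 7.3 kg.
Tool frame: the origin (TCP) lies on the centre line of the jaws, within the pads' length; the fingertips stand 19 mm ahead of it and the grasp point (between the pads) is the TCP (tips_ahead is the distance from the TCP to the fingertips, in m); z points along the fingers, y is the line along which they close (so a half turn about z gives the same grasp; the last joint's range is limited). The gripper opens to 92 mm and grips with 3 to 60 N. Pads are 19 mm wide; open, the fingers measure 130 mm over their backs; the gripper's body (75 mm by 190 mm) begins 47 mm behind the grasp point.
Start: joints at [-1.28, 0.342, 1.524, -0, 1.275, -0.146], TCP at [0.222, -0.476, 0.246] pointing down, gripper open.
Joint ranges: [-2.53, 2.53], [-0.77, 2.02], [0.04, 2.7], [-1, 4.14], [0.28, 2.66], [-3.11, 3.11]. Speed limits (rad/s): [2.57, 2.57, 3.14, 3.14, 3.14, 3.14].

### API

Orientations are given as [roll, pitch, yaw] about the fixed x, y, z axes, in that order (R = Rz(yaw) Ry(pitch) Rx(roll)).
In Python, from station import state, camera, camera_params, job_done, tips_ahead gives the robot as it stands. The module is installed in compiled form; this text tells all that it offers.
- The arm moves only by the tool arm_command, never from a script. Its argument "plan" is one flat list of numbers, 7 for each row, row after row: the turn, a rotation vector about the tool's x, y, z in units of 6 degrees (1.0 is 6 degrees), then the shift along the tool's x, y, z in units of 40 mm (1.0 is 40 mm), then the closure, from 0 (fully open) to 1 (shut). A call has 1 to 20 rows; each row shifts and turns the commanded pose from where the row before left it, along the tool's axes as they then stand; what a row does not reach is not made up. A row lasts 1/12 s, in which the tool goes at most 41.7 mm and 7.16 degrees, less where a joint would pass 70% of its speed; a pose out of reach is approached as far as the arm can. A call is refused whole if a number of a shift passes 1 or a number of a turn 1, either way. A call with a gripper value outside its range is refused whole. The fingers move at their own pace and stop on an object; "newtons" is the grip in N (left out, the last holds). Time passes only in rows, so rows that do not move let the fingers close. It gives the time, the measured TCP pose, the force, the opening and the grip force at its end, in the units of the state.
- state(): the state, without advancing time (a new reading comes with each control period).
- camera(name): name is "side" or "top" or "wrist"; returns (picture, depth): 384x512x3 uint8, blue, green, red; 384x512 float32, m along the optical axis (not along the pixel's ray), 0 where there is no reading.
- camera_params(name): a dict with "intrinsics" (3x3 intrinsics, pixels), "cam_to_world" (4x4, takes a point from camera to world coordinates). Camera axes: x right, y down, z forward; pixel columns grow to the right and rows downward; lengths in m; the calibration is good to about 2 mm. A picture is of the moment at which its call begins: read the wrist's pose just before it. camera_params takes no time and is no camera call; for the wrist camera it gives the pose at the moment of the call.
- job_done(): hands the job in; it is judged then, once.
The state is a dict: "clock": time; "joint_pos": joint angles; "qvel": joint speeds; "tau": joint torques, N m; "tool_pos": TCP position; "eef_rot": TCP orientation; "contact_force": force on the tool from outside, world axes, zero at the start; "ft_torque": the same for the moment, N m; "opening": finger opening in m; "gripper_force": force on a finger pad.
Only numpy, scipy, OpenCV 4.12 (cv2) and the standard library are available. Lean on these libraries where they do the work, as an engineer would, in place of code of your own. Each camera call takes 0.05 s, during which the arm holds its last target. There are 200 camera calls.

### The job

Put every culture dish that lies on the bench onto the warmer, lid up, one centred on each post, and press the cover behind it gently down until it snaps shut over the dish; leave the cover of an unused post open. When all the dishes are clipped down, push the warmer's toggle lever fully over to on (towards the back). The dishes are thin and crack easily, so hold them lightly (under 25 N in all), press the covers with no more than 25 N, and leave the timer and the bottles alone.

Things in the scene. Friction and masses are not known exactly. Their poses are not given: they have to be found in the camera images.
- dish0: closed clear polystyrene culture dish, round: 63 mm across the lid, 14 mm high (gripped rim 60 mm across, 11 mm high), 20 to 42 g. Origin at the centre of its underside, z up out of the lid. It cracks if the fingers press it with more than 25 N together; a grip of 5 to 8 N carries it. Two or three of dish0..dish2 are present
- dish1: closed clear polystyrene culture dish, round: 63 mm across the lid, 14 mm high (gripped rim 60 mm across, 11 mm high), 20 to 42 g. Origin at the centre of its underside, z up out of the lid. It cracks if the fingers press it with more than 25 N together; a grip of 5 to 8 N carries it. Two or three of dish0..dish2 are present
- dish2: closed clear polystyrene culture dish, round: 63 mm across the lid, 14 mm high (gripped rim 60 mm across, 11 mm high), 20 to 42 g. Origin at the centre of its underside, z up out of the lid. It cracks if the fingers press it with more than 25 N together; a grip of 5 to 8 N carries it. Two or three of dish0..dish2 are present
- warmer: dish warmer, fixed. Origin on the bench under the middle post; x to its back (hinge side), y to its left. White housing x -0.085 to 0.07, y -0.21 to 0.21, deck at z = 0.045, on it three posts at y = 0.135, 0, -0.135, a cover hinged behind each, and at x = 0.0415 a 3 mm thick rear rail up to z = 0.066. A toggle lever stands before it at x = -0.108, y = 0.135, on a step 18 mm high
- seat0 (a point): centre of the flat top of the left post of the warmer: a plain round post 38 mm in diameter, its top 55 mm above the bench (10 mm above the deck); a dish rests on it, overhanging 11 mm all round. Same axes as the warmer
- cover0 (a joint): hinge of the cover of the left post, rad: 0 open, 1.6 shut. Framed clear plate, 42 mm wide, 5 thick, 100 long from the hinge (warmer x = 0.056, z = 0.073, axis along y) plus a tab 34 wide, 16 long. A spring keeps it upright at 0; it resists with 1 to 2 N at the tab up to 1.25, then snaps to 1.6 and stays; short of that it reopens, as when the tab is lifted back. Shut, it clears the dish
- cover0_tip (a point): middle of the upper face of cover0's tab, 108 mm from the hinge axis, for pressing; moves with the cover
- seat1 (a point): centre of the flat top of the middle post of the warmer: a plain round post 38 mm in diameter, its top 55 mm above the bench (10 mm above the deck); a dish rests on it, overhanging 11 mm all round. Same axes as the warmer
- cover1 (a joint): hinge of the cover of the middle post, rad: 0 open, 1.6 shut. Framed clear plate, 42 mm wide, 5 thick, 100 long from the hinge (warmer x = 0.056, z = 0.073, axis along y) plus a tab 34 wide, 16 long. A spring keeps it upright at 0; it resists with 1 to 2 N at the tab up to 1.25, then snaps to 1.6 and stays; short of that it reopens, as when the tab is lifted back. Shut, it clears the dish
- cover1_tip (a point): middle of the upper face of cover1's tab, 108 mm from the hinge axis, for pressing; moves with the cover
- seat2 (a point): centre of the flat top of the right post of the warmer: a plain round post 38 mm in diameter, its top 55 mm above the bench (10 mm above the deck); a dish rests on it, overhanging 11 mm all round. Same axes as the warmer
- cover2 (a joint): hinge of the cover of the right post, rad: 0 open, 1.6 shut. Framed clear plate, 42 mm wide, 5 thick, 100 long from the hinge (warmer x = 0.056, z = 0.073, axis along y) plus a tab 34 wide, 16 long. A spring keeps it upright at 0; it resists with 1 to 2 N at the tab up to 1.25, then snaps to 1.6 and stays; short of that it reopens, as when the tab is lifted back. Shut, it clears the dish
- cover2_tip (a point): middle of the upper face of cover2's tab, 108 mm from the hinge axis, for pressing; moves with the cover
- heat_lever (a joint): toggle lever of the warmer, rad: 0 = off, leaning to the front (towards -x of the warmer), 1.0 = on, leaning to the back. It stays where it is left; light friction
- heat_lever_tip (a point): tip of the toggle lever, a short black stick about 45 mm long on a small grey block; moves with the lever
- lab_timer: bystander: white timer, 62 x 66 x 18 mm, flat on the bench before a fixed joystick unit of the microscope, which stands 0.19 m high over x 0.42 to 0.55, y -0.14 to 0.03 (world); the tall microscope itself stands right of y = -0.32
- oil_dropper: bystander: small brown dropper bottle, 25 mm across, 75 mm high, standing
- bottle_water: bystander: white bottle with a cap, 40 mm across, 88 mm high, standing
Things that resemble listed ones, but are neither listed nor needed, are in the scene too. Leave any orange look-alike of the dish2 alone. Leave any blue look-alike of the dish0 alone.

How it is judged:
By the outcome, as a careful person would: the job done as asked, in the order asked, and still so for the second after the job is handed in, with the robot touching nothing.
Of dish0, dish1, dish2 only 2 to 3 are there at a start; the rules pass over those that are not, and their reading is None.
At some moment in a run one of dish0, dish1, dish2 may be knocked a few centimetres aside while the robot is not near it.
Once in a run the grip may slacken for a moment while it holds something.
It also fails if it takes over 210 s, if anything falls off the work surface, if the arm or the gripper's body presses on something with over 40 N, if the wrist force passes 120 N, or if a joint passes its speed limit or range.

## Working session

There is one attempt and no reset: what is moved stays moved. The work goes in short steps, Python scripts to look and compute and a tool call to move; the robot and the scene stay as the last step left them, time stands still between calls to the robot, and variables do not carry over. Pictures are saved under pics/ and viewed, at most 14 in all, crops included, and the job is handed in when it is done.

Besides the shell and the picture viewer there is one more tool, called after ">>>" as name(argument=value, ...) on one line, values as JSON. arm_command: Moves the arm, as the interface text tells. Its arguments: {"type":"object","properties":{"plan":{"type":"array","items":{"type":"number"}},"newtons":{"type":"number"}},"required":["plan"]}

```bash
mkdir -p pics; cat > h.py <<'E'
import numpy as np,cv2
from station import *
def shot(n,f=None):
    P=camera_params(n); im,d=camera(n)
    if f: cv2.imwrite('pics/'+f,im); np.savez('pics/'+n+'.npz',im=im,d=d,K=P['intrinsics'],T=P['cam_to_world'])
    return im,d,P['intrinsics'],P['cam_to_world']
def ld(n):
    z=np.load('pics/'+n+'.npz'); return z['im'],z['d'],z['K'],z['T']
def plane(u,v,K,T,z):
    r=T[:3,:3]@np.linalg.solve(K,[u,v,1.]); o=T[:3,3]; return o+r*(z-o[2])/r[2]
def pt(u,v,d,K,T):
    return T[:3,:3]@(np.linalg.solve(K,[u,v,1.])*d)+T[:3,3]
E
python3 - <<'E'
from h import *
print(state(),tips_ahead)
for n in('top','side'):
    im,d,K,T=shot(n,n+'0.png'); print(n,K.round(1).tolist(),T.round(3).tolist())
E
```

```text
{'clock': 0.0, 'joint_pos': array([-1.28001048e+00,  3.42734723e-01,  1.52501061e+00, -1.26310319e-05,
        1.27537281e+00, -1.46020604e-01]), 'qvel': array([ 0.00120259, -0.00010249, -0.00044605,  0.00056097, -0.00018382,
       -0.00024916]), 'tau': array([-2.63285358e-03, -4.31254399e+01, -2.44224483e+01,  7.13691255e-02,
        5.58120373e-02, -1.47902188e-04]), 'tool_pos': array([ 0.2220005 , -0.47534646,  0.24504094]), 'eef_rot': array([-3.14008163e+00, -2.10013446e-04,  4.36809976e-01]), 'contact_force': array([-0.09210122,  0.16087615,  0.33363231]), 'ft_torque': array([-0.00159161, -0.0341543 , -0.00580324]), 'gripper_force': 0.0, 'opening': 0.0917366275525862} 0.019
top [[461.4, 0.0, 263.4], [0.0, 461.4, 192.9], [0.0, 0.0, 1.0]] [[-0.336, -0.923, 0.19, 0.254], [-0.942, 0.328, -0.071, 0.367], [0.004, -0.203, -0.979, 1.989], [0.0, 0.0, 0.0, 1.0]]
side [[353.0, 0.0, 254.4], [0.0, 353.0, 188.0], [0.0, 0.0, 1.0]] [[0.905, -0.23, 0.357, 0.167], [-0.424, -0.487, 0.764, -0.664], [-0.002, -0.843, -0.538, 0.758], [0.0, 0.0, 0.0, 1.0]]
```

View pics/top0.png

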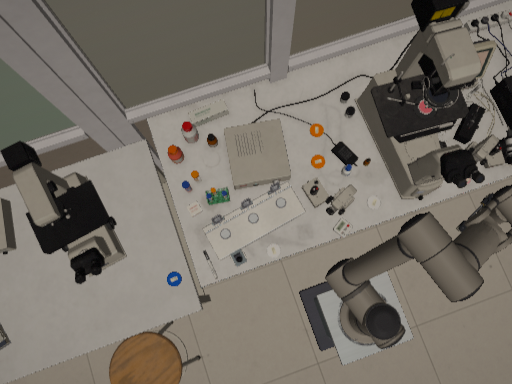

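View pics/side0.png

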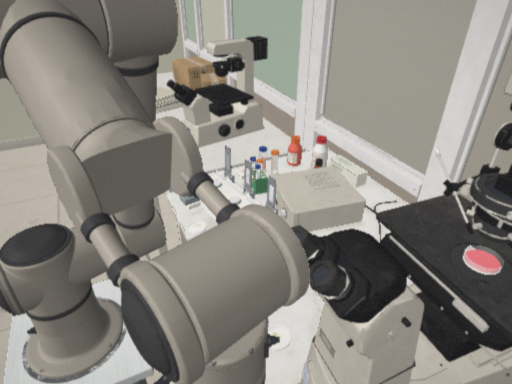

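```bash
python3 - <<'E'
from h import *
im,d,K,T=ld('top')
c=im[110:290,150:400]; cv2.imwrite('pics/c1.png',cv2.resize(c,None,fx=3.2,fy=3.2,interpolation=cv2.INTER_CUBIC))
for n,u,v,z in [('p0',226,234,.055),('p1',253,218,.055),('p2',281,203,.055),('dA',274,250,.014),('dB',374,203,.014),('blue',174,279,.014),('lever',239,258,.03),('o1',317,130,.01),('timer',342,228,.018),('joy',340,195,.1)]:
    print(n,plane(u,v,K,T,z).round(3),pt(u,v,d[v,u],K,T).round(3))
E
```

```text
p0 [0.515 0.433 0.055] [0.515 0.433 0.053]
p1 [0.541 0.304 0.055] [0.541 0.304 0.055]
p2 [0.562 0.17  0.055] [0.56  0.171 0.066]
dA [0.387 0.264 0.014] [0.387 0.264 0.017]
dB [ 0.432 -0.216  0.014] [ 0.432 -0.215  0.015]
blue [0.414 0.701 0.014] [0.414 0.702 0.012]
lever [0.404 0.415 0.03 ] [0.399 0.413 0.092]
o1 [ 0.829 -0.102  0.01 ] [ 0.827 -0.101  0.014]
timer [ 0.377 -0.043  0.018] [ 0.377 -0.044  0.015]
joy [ 0.504 -0.069  0.1  ] [ 0.489 -0.043  0.212]
```

View pics/c1.png

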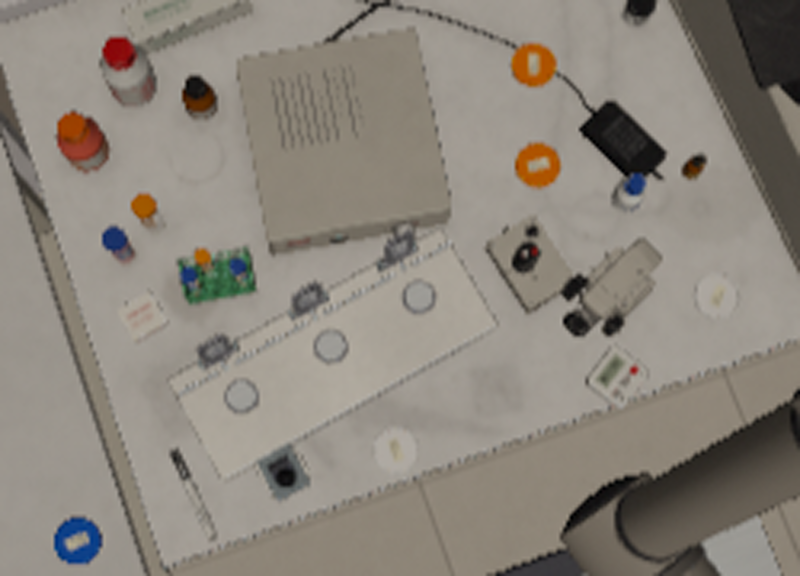

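Dish candidates: white labelled dishes at top (274,250) and (374,203) are wanted. The orange ones at (317,130) and (318,161) and the blue at (174,279) are look-alikes. The pink dishes are on the microscopes, and the faint ring at (211,159) is larger, so probably a stain. I'll take two dishes, move the arm clear and confirm close up.

>>> arm_command(plan=[0, 0, -0.9, 0, 0, 0, 0, 0, 0, -0.9, 0, 0, 0, 0, 0, 0, -0.9, 0, 0, 0, 0, 0, 0, -0.9, 0, 0, 0, 0, 0, 0, -0.9, 0, 0, 0, 0, 0, 0, -0.9, 0, 0, 0, 0, 0, 0, -0.9, 0, 0, 0, 0, 0, 0, -0.9, 0, 0, 0, 0, 0, 0, -0.9, 0, 0, 0, 0, 0, 0, -0.9, 0, 0, 0, 0, 0, 0, -0.9, 0, 0, 0, 0, 0, 0, -0.9, 0, 0, 0, 0, 0, 0, 0, 0.7, 0.18, 0, 0, 0, 0, 0, 0.7, 0.18, 0, 0, 0, 0, 0, 0.7, 0.18, 0, 0, 0, 0, 0, 0.7, 0.18, 0, 0, 0, 0, 0, 0.7, 0.18, 0, 0, 0, 0, 0, 0.7, 0.18, 0, 0, 0, 0, 0, 0.7, 0.18, 0, 0, 0, 0, 0, 0.7, 0.18, 0, 0], newtons=6)

```text
clock: 1.77
tool_pos: [0.2803, -0.2504, 0.2455]
eef_rot: [-3.141, -0.0, 1.567]
contact_force: [0.4, 0.5, -1.0]
opening: 0.0918
gripper_force: 0.0
```

```bash
cat >> h.py <<'E'
from scipy.spatial.transform import Rotation as Ro
def go(t,yaw=None):
    s=state(); R=Ro.from_euler('xyz',s['eef_rot']); p=s['tool_pos']
    print('at',p.round(4),'rot',s['eef_rot'].round(3),'shift units now axes',(R.inv().apply(np.array(t)-p)/.04).round(3))
    if yaw is not None:
        G=Ro.from_euler('xyz',[np.pi,0,yaw]); print('turn units',((R.inv()*G).as_rotvec(degrees=True)/6).round(3),'shift after',(G.inv().apply(np.array(t)-p)/.04).round(3))
def white(im,d,K,T,zl=(.008,.02)):
    v,u=np.nonzero(d>0); c=np.linalg.solve(K,np.stack([u,v,np.ones_like(u)]).astype(float))*d[v,u]
    w=T[:3,:3]@c+T[:3,3:4]; W=np.full(d.shape+(3,),np.nan); W[v,u]=w.T; return W
E
python3 - <<'E'
from h import *
go([.432,-.216,.12],np.pi/2)
im,d,K,T=shot('wrist','w1.png'); print(K.round(0).tolist(),T.round(3).tolist())
shot('top','top1.png')
E
```

```text
at [ 0.2803 -0.2504  0.2455] rot [-3.141 -0.     1.567] shift units now axes [0.871 3.789 3.137]
turn units [-0.002 -0.004 -0.033] shift after [0.859 3.791 3.137]
[[284.0, 0.0, 251.0], [0.0, 284.0, 197.0], [0.0, 0.0, 1.0]] [[1.0, -0.004, 0.0, 0.282], [-0.004, -0.961, -0.278, -0.175], [0.001, 0.278, -0.961, 0.385], [0.0, 0.0, 0.0, 1.0]]
```

View pics/w1.png

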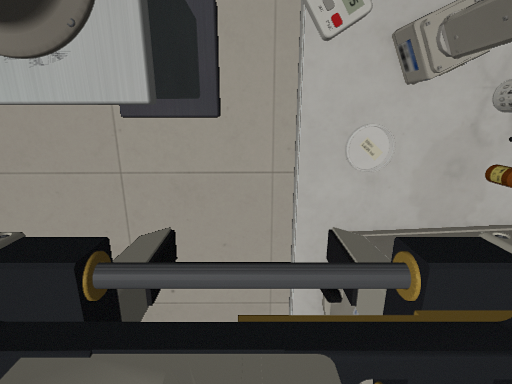

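The view shows the dish with its label at (370,147), the timer at (335,12), the joystick unit at (440,45) and an amber dropper at (500,175). I'll map the heights around the dish.

```bash
python3 - <<'E'
from h import *
im,d,K,T=ld('wrist'); W=white(im,d,K,T)
hsv=cv2.cvtColor(im,cv2.COLOR_BGR2HSV)
m=(np.nan_to_num(W[...,2])>.009)&(np.nan_to_num(W[...,2])<.02); m[:100]=0;m[200:]=0;m[:,:320]=0;m[:,420:]=0
n,l,s,c=cv2.connectedComponentsWithStats(m.astype(np.uint8)); 
for i in range(1,n):
    if s[i,4]>100: print(s[i],plane(*c[i],K,T,.014).round(4),np.median(W[l==i],0).round(4))
g=np.full((18,14),0.)
for p in W.reshape(-1,3):
    if np.isfinite(p[0]):
        i=int((p[1]+.36)//.02); j=int((p[0]-.34)//.02)
        if 0<=i<18 and 0<=j<14: g[i,j]=max(g[i,j],p[2])
print('x from .34 step .02 ; rows y from -.36')
print((g*1000).astype(int))
im,d,K,T=ld('top');c=im[90:300,150:430]; cv2.imwrite('pics/c2.png',cv2.resize(c,None,fx=2.8,fy=2.8,interpolation=cv2.INTER_CUBIC))
W=white(im,d,K,T)
# warmer deck
z=np.nan_to_num(W[...,2]); 
for lo,hi in((.035,.05),(.05,.058)):
    m=((z>lo)&(z<hi)&(W[...,0]>.38)&(W[...,0]<.68)&(W[...,1]>.08)&(W[...,1]<.56)).astype(np.uint8)
    n,l,s,c=cv2.connectedComponentsWithStats(m)
    for i in range(1,n):
        if s[i,4]>30:
            P=W[l==i]; r=cv2.minAreaRect((P[:,:2]*1000).astype(np.float32)); print(lo,s[i],P.mean(0).round(4),r)
E
```

```text
[ 345  124   50   49 1914] [ 0.4355 -0.2156  0.014 ] [ 0.4353 -0.2158  0.0145]
x from .34 step .02 ; rows y from -.36
[[  3   2   2   0   0   0   0   0   0   0   0   0   0   0]
 [  2   3   2   2  47  84  55  27  30  31  34  36  35  24]
 [  2   2   3   2   3   2   3   4   3   2   2   3   3   2]
 [  3   2   2   3   3   3   3   2   3   3   3   3   3   2]
 [  3   2   2   2   3   2   3   2   3   2   3   2   3  39]
 [329   2   2  15  16  16   2   3   2   3   2   3   3  42]
 [332   2   3  16  16  16  16   3   3   3   3   2   3  27]
 [318 307   2  16  16  16  16   3   2   2   3   3   3  19]
 [  3   3   3  15  16  16  15   3   3   3   3   3   3   2]
 [  2   3   3   3   2   2   3   3   3   3   2   2  30  18]
 [  2   3   3   3   2   2   3   3   3   3   3   3  32   0]
 [  3   2   3   3   3   3  55  57  53  36   3   2  22   9]
 [  2   3   2   3   3  45 142 140  54  55   3   3   4   3]
 [  2  18  18   3   3  53 144 103   0   0   0   2   3   1]
 [ 18  20  20  18   3  47  55  71  71   0   0   0   0   0]
 [ 18  20  19  18   3   2   3   3   3   1   0   0   0   0]
 [  0   0   0   0   0   0   0   0   0   0   0   0   0   0]
 [  0   0   0   0   0   0   0   0   0   0   0   0   0   0]]
0.035 [ 203  181  102   84 2629] [0.5255 0.3068 0.0438] ((508.3441162109375, 296.4166564941406), (212.9843292236328, 419.7124328613281), 9.955473899841309)
0.05 [272 194  14  14  48] [0.5733 0.1751 0.0533] ((575.4414672851562, 179.38621520996094), (71.41251373291016, 34.771141052246094), 42.70504379272461)
0.05 [248 213  10  10  47] [0.5432 0.3017 0.0542] ((543.7579956054688, 305.0633544921875), (38.141658782958984, 39.01460266113281), 71.04528045654297)
0.05 [221 227  10  10  49] [0.5233 0.4336 0.0539] ((523.882568359375, 432.6414489746094), (35.23495101928711, 38.328277587890625), 63.28896713256836)
```

View pics/c2.png

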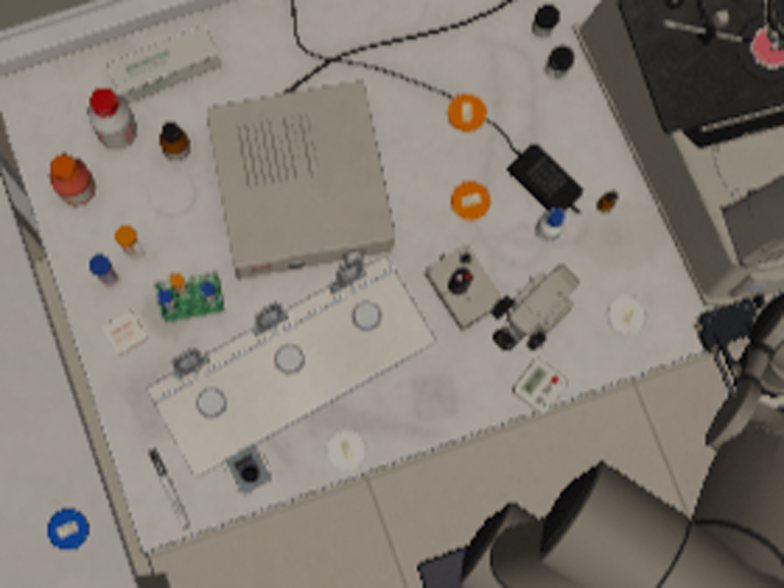

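```bash
python3 - <<'E'
from h import *
go([.435,-.216,.023],np.deg2rad(100))
E
```

```text
at [ 0.2805 -0.2484  0.2455] rot [-3.141e+00 -2.000e-03  1.571e+00] shift units now axes [0.8   3.864 5.563]
turn units [-0.002 -0.017 -1.666] shift after [0.128 3.945 5.563]
```

>>> arm_command(plan=[0, 0, -0.83, 0, 0, 0, 0, 0, 0, -0.83, 0, 0, 0, 0, 0, 0, 0, 0.02, 0.66, 0, 0, 0, 0, 0, 0.02, 0.66, 0, 0, 0, 0, 0, 0.02, 0.66, 0, 0, 0, 0, 0, 0.02, 0.66, 0, 0, 0, 0, 0, 0.02, 0.66, 0, 0, 0, 0, 0, 0.02, 0.65, 0, 0, 0, 0, 0, 0, 0, 0.66, 0, 0, 0, 0, 0, 0, 0.66, 0, 0, 0, 0, 0, 0, 0.66, 0, 0, 0, 0, 0, 0, 0.66, 0, 0, 0, 0, 0, 0, 0.66, 0, 0, 0, 0, 0, 0, 0.66, 0, 0, 0, 0, 0, 0, 0.66, 0, 0, 0, 0, 0, 0, 0.5, 0, 0, 0, 0, 0, 0, 0.3, 0, 0, 0, 0, 0, 0, 0.14, 0, 0, 0, 0, 0, 0, 0, 0, 0, 0, 0, 0, 0, 0, 0])

```text
clock: 3.53
tool_pos: [0.4355, -0.2207, 0.0235]
eef_rot: [3.142, 0.0, 1.741]
contact_force: [0.7, -0.2, 0.2]
opening: 0.0917
gripper_force: 0.0
```

```bash
python3 - <<'E'
from h import *
go([.435,-.216,.023],np.deg2rad(100))
shot('wrist','w2.png')
E
```

```text
at [ 0.4355 -0.2207  0.0235] rot [3.142 0.    1.741] shift units now axes [0.118 0.009 0.012]
turn units [ 0.001  0.002 -0.037] shift after [0.118 0.009 0.012]
```

View pics/w2.png

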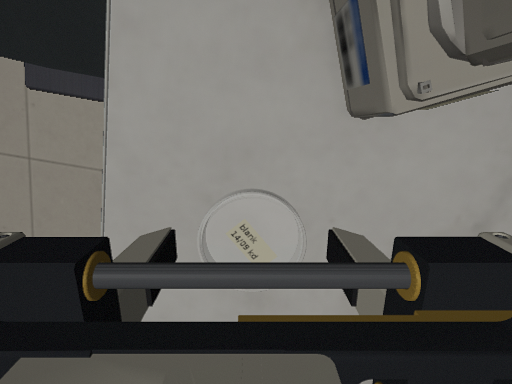

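The dish is between the pads, with its lid spanning columns 198–305 and its top edge at row 190. I'll check the x offset along the tool from the rim.

```bash
python3 - <<'E'
from h import *
im,d,K,T=ld('wrist')
a=plane(198,238,K,T,.014);b=plane(305,238,K,T,.014);t=plane(252,190,K,T,.014)
print(a,b,np.linalg.norm(a-b)); x=T[:3,:3]@[0,-1,0]; x[2]=0;x/=np.linalg.norm(x)
c=t-x*.0315; print(t,c,x); go(list(c[:2])+[.023])
E
```

```text
[ 0.40527432 -0.2174757   0.014     ] [ 0.46542751 -0.20717646  0.014     ] 0.0610285298114096
[ 0.43081382 -0.18439744  0.014     ] [ 0.43613621 -0.21544453  0.014     ] [-0.16896492  0.98562207  0.        ]
at [ 0.4358 -0.2209  0.0239] rot [3.141e+00 1.000e-03 1.741e+00] shift units now axes [0.132 0.032 0.024]
```

>>> arm_command(plan=[0, 0, 0, 0.13, 0.02, 0, 0, 0, 0, 0, 0, 0, 0, 0.1, 0, 0, 0, 0, 0, 0, 0.2, 0, 0, 0, 0, 0, 0, 0.3, 0, 0, 0, 0, 0, 0, 0.35, 0, 0, 0, 0, 0, 0, 0.4, 0, 0, 0, 0, 0, 0, 0.5, 0, 0, 0, 0, 0, 0, 0.5, 0, 0, 0, 0, 0, 0, 0.5, 0, 0, 0, 0, 0, 0, 0.5], newtons=7)

```text
clock: 4.42
tool_pos: [0.4352, -0.2151, 0.0234]
eef_rot: [3.141, 0.0, 1.742]
contact_force: [0.5, -0.0, 1.9]
opening: 0.06
gripper_force: 7.0
```

>>> arm_command(plan=[0, 0, 0, 0, 0, -0.3, 0.5, 0, 0, 0, 0, 0, -0.6, 0.5, 0, 0, 0, 0, 0, -0.8, 0.5, 0, 0, 0, 0, 0, -0.8, 0.5, 0, 0, 0, 0, 0, -0.8, 0.5, 0, 0, 0, 0, 0, -0.8, 0.5, 0, 0, 0, 0, 0, -0.8, 0.5, 0, 0, 0, 0, 0, -0.8, 0.5, 0, 0, 0, 0, 0, -0.3, 0.5, 0, 0, -0.6, 0, 0, 0, 0.5, 0, 0, -0.9, 0, 0, 0, 0.5, 0, 0, -0.9, 0, 0, 0, 0.5, 0, 0, -0.9, 0, 0, 0, 0.5, 0, 0, -0.9, 0, 0, 0, 0.5, 0, 0, -0.9, 0, 0, 0, 0.5, 0, 0, -0.9, 0, 0, 0, 0.5, 0, 0, -0.9, 0, 0, 0, 0.5, 0, 0, -0.9, 0, 0, 0, 0.5, 0, 0, -0.9, 0, 0, 0, 0.5, 0, 0, -0.9, 0, 0, 0, 0.5])

```text
clock: 6.08
tool_pos: [0.435, -0.2149, 0.263]
eef_rot: [3.142, -0.001, 2.751]
contact_force: [0.3, -0.1, -0.0]
opening: 0.0595
gripper_force: 7.0
```

```bash
python3 - <<'E'
from h import *
print(state()['opening'],state()['gripper_force'],state()['joint_pos'].round(2))
go([.41,.2,.26],np.deg2rad(-170))
E
```

```text
0.05953211794227462 6.997152864933014 [-0.62  0.26  1.6  -0.    1.29 -1.8 ]
at [ 0.435  -0.2149  0.263 ] rot [ 3.142e+00 -1.000e-03  2.751e+00] shift units now axes [4.522 9.357 0.079]
turn units [ 2.000e-03 -5.000e-03 -5.392e+00] shift after [-1.186 10.324  0.076]
```

>>> arm_command(plan=[0, 0, -0.9, 0, 0, 0, 0.5, 0, 0, -0.9, 0, 0, 0, 0.5, 0, 0, -0.9, 0, 0, 0, 0.5, 0, 0, -0.9, 0, 0, 0, 0.5, 0, 0, -0.9, 0, 0, 0, 0.5, 0, 0, -0.9, 0, 0, 0, 0.5, 0, 0, 0, -0.09, 0.4, 0, 0.5, 0, 0, 0, -0.09, 0.8, 0, 0.5, 0, 0, 0, -0.09, 0.85, 0, 0.5, 0, 0, 0, -0.09, 0.85, 0, 0.5, 0, 0, 0, -0.09, 0.85, 0, 0.5, 0, 0, 0, -0.09, 0.85, 0, 0.5, 0, 0, 0, -0.09, 0.85, 0, 0.5, 0, 0, 0, -0.09, 0.85, 0, 0.5, 0, 0, 0, -0.09, 0.85, 0, 0.5, 0, 0, 0, -0.09, 0.85, 0, 0.5, 0, 0, 0, -0.09, 0.85, 0, 0.5, 0, 0, 0, -0.09, 0.85, 0, 0.5, 0, 0, 0, -0.09, 0.6, 0, 0.5, 0, 0, 0, 0, 0, 0, 0.5])

```text
clock: 7.75
tool_pos: [0.4106, 0.2025, 0.263]
eef_rot: [3.14, -0.0, -2.967]
contact_force: [-0.4, -0.7, -0.6]
opening: 0.0596
gripper_force: 7.0
```

```bash
python3 - <<'E'
from h import *
s=state();print(s['opening'],s['gripper_force'],s['tool_pos'],s['eef_rot'])
shot('wrist','w3.png')
E
```

```text
0.05957657540279966 7.000690475106239 [0.41058273 0.20253742 0.26302414] [ 3.14018753e+00 -1.21135285e-04 -2.96687964e+00]
```

View pics/w3.png

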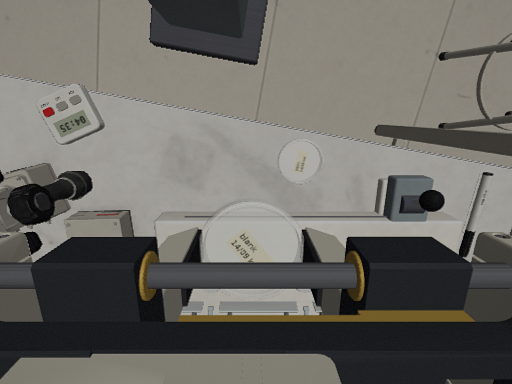

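Image right is world left here. The second dish is at (300,160), the lever at (405–431,200) and the warmer's front edge at row ~216. The posts are hidden behind the gripper, so I'll back the tool over the rear to see them.

>>> arm_command(plan=[0, 0, 0, -0.5, 0, 0, 0.5, 0, 0, 0, -0.8, 0, 0, 0.5, 0, 0, 0, -0.8, 0, 0, 0.5, 0, 0, 0, -0.8, 0, 0, 0.5, 0, 0, 0, -0.8, 0, 0, 0.5, 0, 0, 0, -0.8, 0, 0, 0.5, 0, 0, 0, -0.6, 0, 0, 0.5, 0, 0, 0, -0.2, 0, 0, 0.5, 0, 0, 0, 0, 0, 0, 0.5])

```text
clock: 8.55
tool_pos: [0.6219, 0.2334, 0.2616]
eef_rot: [-3.141, -0.002, -2.973]
contact_force: [-0.6, -0.2, -0.8]
opening: 0.0599
gripper_force: 7.0
```

```bash
python3 - <<'E'
from h import *
s=state();print(s['opening'],s['gripper_force'],s['tool_pos'],s['eef_rot'])
shot('wrist','w4.png')
E
```

```text
0.059937332370089434 6.999942138791084 [0.62187019 0.23336655 0.26160177] [-3.14091915e+00 -1.51896919e-03 -2.97265696e+00]
```

View pics/w4.png

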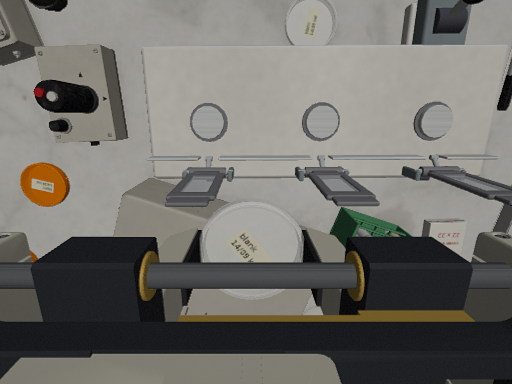

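All three posts are clear: (209,122), (321,121) and (433,120). The covers stand upright behind them, the second dish is at (311,22) and the held dish at (252,245).

```bash
python3 - <<'E'
from h import *
im,d,K,T=ld('wrist')
g=cv2.cvtColor(im,cv2.COLOR_BGR2GRAY); W=white(im,d,K,T)
C=[]
for u,v in((209,122),(321,121),(433,120)):
    sub=cv2.GaussianBlur(g,(3,3),0)[v-28:v+28,u-28:u+28]
    _,b=cv2.threshold(sub,0,255,cv2.THRESH_BINARY_INV+cv2.THRESH_OTSU)
    b[50:]=0
    cs,_=cv2.findContours(b,cv2.RETR_EXTERNAL,cv2.CHAIN_APPROX_NONE); c=max(cs,key=cv2.contourArea)
    e=cv2.fitEllipse(c); uv=np.array(e[0])+[u-28,v-28]
    p=plane(*uv,K,T,.055); C.append(p); print(uv.round(1),np.round(e[1],1),p.round(4),W[v,u].round(4))
C=np.array(C); print(np.linalg.norm(np.diff(C,axis=0),axis=1)); y=C[2]-C[0]; yaw=np.arctan2(-y[0],y[1]); print('yaw',yaw,np.degrees(yaw),'origin',C.mean(0))
# held dish centre
t=None
xh=np.array([np.cos(yaw),np.sin(yaw)]);yh=np.array([-np.sin(yaw),np.cos(yaw)]);o=C.mean(0)[:2]
print('seat2',o-.135*yh,'seat1',o,'xh',xh)
z=np.nan_to_num(W[...,2]); m=((z>.008)&(z<.02)&(g>0)).astype(np.uint8);m[60:]=0;m[:,:270]=0;m[:,345:]=0
P=W[m>0];print('dishA',P.mean(0),len(P)); print('box z',np.median(W[195:210,150:185,2]), 'tcp vs cam',T[:3,3])
# held dish rim in image
row=g[150:235,240:265].mean(1); print(np.round(np.diff(row)[40:65],0))
E
```

```text
[208.4 121.9] [37.  38.9] [0.5649 0.1727 0.055 ] [0.565  0.1732 0.054 ]
[320.4 121.2] [36.4 39.4] [0.542  0.3026 0.055 ] [0.5417 0.3035 0.0541]
[434.1 120.7] [34.4 40.7] [0.519  0.4343 0.055 ] [0.5184 0.4338 0.0534]
[0.13190076 0.13370082]
yaw 0.17368904165432789 9.951649034464943 origin [0.54198309 0.30317174 0.055     ]
seat2 [0.56531339 0.17020296] seat1 [0.54198309 0.30317174] xh [0.98495394 0.17281705]
dishA [0.43084743 0.27363927 0.01396126] 2109
box z nan tcp vs cam [0.54911775 0.221812   0.40129495]
[-0. -0. -0. -0. -0. -0. -1. -3. -3. -1.  1. 17.  6.  2. -5. -3. -5.  2.
  4.  0.  0. -1.  0. -0.  0.]
```

```bash
python3 - <<'E'
from h import *
im,d,K,T=ld('wrist'); s=state(); p=s['tool_pos']; R=Ro.from_euler('xyz',s['eef_rot'])
t=plane(252,201,K,T,p[2]-.0094); print('rim front in tool frame',R.inv().apply(t-p))
for f in('wrist',):
  g=cv2.cvtColor(im,cv2.COLOR_BGR2GRAY)[205:232]; 
  print([plane(u,245,K,T,p[2]-.0094).round(4).tolist() for u in(201,303)])
go([.565,.172,.17],.1737-np.pi)
go([.565,.172,.0795],.1737-np.pi)
E
```

```text
rim front in tool frame [0.02748295 0.00057355 0.00945429]
[[0.6243, 0.2051, 0.2526], [0.6145, 0.2627, 0.2526]]
at [0.6207 0.2336 0.262 ] rot [-3.141e+00 -2.000e-03 -2.972e+00] shift units now axes [ 1.626 -1.282  2.304]
turn units [-0.005 -0.019 -0.042] shift after [ 1.636 -1.276  2.3  ]
at [0.6207 0.2336 0.262 ] rot [-3.141e+00 -2.000e-03 -2.972e+00] shift units now axes [ 1.622 -1.28   4.566]
turn units [-0.005 -0.019 -0.042] shift after [ 1.636 -1.276  4.563]
```

>>> arm_command(plan=[0, 0, -0.04, 0.3, -0.25, 0, 0.5, 0, 0, 0, 0.35, -0.26, 0, 0.5, 0, 0, 0, 0.35, -0.26, 0, 0.5, 0, 0, 0, 0.35, -0.26, 0, 0.5, 0, 0, 0, 0.3, -0.25, 0, 0.5, 0, 0, 0, 0, 0, 0.4, 0.5, 0, 0, 0, 0, 0, 0.7, 0.5, 0, 0, 0, 0, 0, 0.7, 0.5, 0, 0, 0, 0, 0, 0.4, 0.5, 0, 0, 0, 0, 0, 0.1, 0.5, 0, 0, 0, 0, 0, 0, 0.5, 0, 0, 0, 0, 0, 0, 0.5, 0, 0, 0, 0, 0, 0, 0.5])

```text
clock: 9.68
tool_pos: [0.5647, 0.1731, 0.1731]
eef_rot: [-3.141, 0.003, -2.967]
contact_force: [1.1, 0.7, 0.0]
opening: 0.0594
gripper_force: 7.0
```

```bash
python3 - <<'E'
from h import *
go([.565,.172,.0795],.1737-np.pi); print(state()['opening'])
E
```

```text
at [0.5647 0.1731 0.1731] rot [-3.141e+00  3.000e-03 -2.967e+00] shift units now axes [ 0.004 -0.028  2.34 ]
turn units [-0.001  0.028  0.012] shift after [-0.003 -0.028  2.34 ]
0.05939535426608456
```

>>> arm_command(plan=[0, 0, 0, 0, -0.03, 0.5, 0.5, 0, 0, 0, 0, 0, 0.6, 0.5, 0, 0, 0, 0, 0, 0.5, 0.5, 0, 0, 0, 0, 0, 0.3, 0.5, 0, 0, 0, 0, 0, 0.2, 0.5, 0, 0, 0, 0, 0, 0.15, 0.5, 0, 0, 0, 0, 0, 0.08, 0.5, 0, 0, 0, 0, 0, 0, 0.5, 0, 0, 0, 0, 0, 0, 0.5])

```text
clock: 10.43
tool_pos: [0.5648, 0.172, 0.079]
eef_rot: [-3.141, 0.002, -2.967]
contact_force: [0.8, 0.5, -0.1]
opening: 0.0596
gripper_force: 7.0
```

```bash
python3 - <<'E'
from h import *
go([.565,.172,.079],.1737-np.pi); print(state()['opening'],state()['contact_force'])
shot('wrist','w5.png')
E
```

```text
at [0.5648 0.172  0.079 ] rot [-3.141e+00  2.000e-03 -2.967e+00] shift units now axes [-0.004 -0.001 -0.001]
turn units [-0.001  0.015  0.013] shift after [-0.004 -0.001 -0.001]
0.059582553880253936 [ 0.807362    0.54103343 -0.12117256]
```

View pics/w5.png

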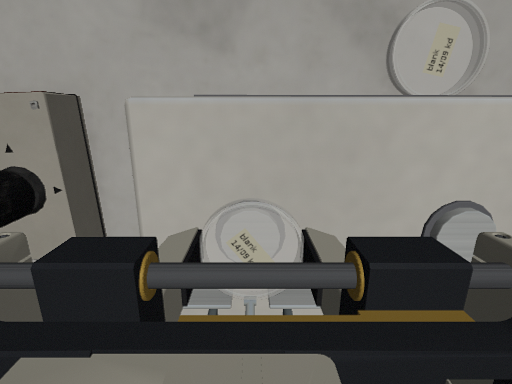

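The held dish sits over the right post, its post outline visible through the lid around (251,240). The joystick at the left is clear and the other dish is at (436,47). Next I lower slightly and release.

>>> arm_command(plan=[0, 0, 0, 0, 0, 0.02, 0.5, 0, 0, 0, 0, 0, 0, 0.5, 0, 0, 0, 0, 0, 0, 0.3, 0, 0, 0, 0, 0, 0, 0.2, 0, 0, 0, 0, 0, 0, 0.05, 0, 0, 0, 0, 0, 0, 0, 0, 0, 0, 0, 0, 0, 0, 0, 0, 0, 0, 0, -0.3, 0, 0, 0, 0, 0, 0, -0.6, 0, 0, 0, 0, 0, 0, -0.8, 0, 0, 0, 0, 0, 0, -0.8, 0, 0, 0, 0, 0, 0, -0.8, 0, 0, 0, 0, 0, 0, -0.8, 0, 0, 0, 0, 0, 0, -0.5, 0, 0, 0, 0, -0.6, 0, 0, 0, 0, 0, 0, -0.8, 0, 0, 0, 0, 0, 0, -0.8, 0, 0, 0, 0, 0, 0, -0.5, 0, 0, 0])

```text
clock: 11.98
tool_pos: [0.6725, 0.1909, 0.261]
eef_rot: [-3.141, 0.001, -2.967]
contact_force: [0.3, 0.0, 0.5]
opening: 0.0919
gripper_force: 0.0
```

```bash
python3 - <<'E'
from h import *
s=state();print(s['tool_pos'],s['eef_rot'],s['opening'])
shot('wrist','w6.png')
E
```

```text
[0.6725324  0.19087842 0.26095712] [-3.14145391e+00  7.66773763e-04 -2.96682875e+00] 0.0918802047542445
```

View pics/w6.png

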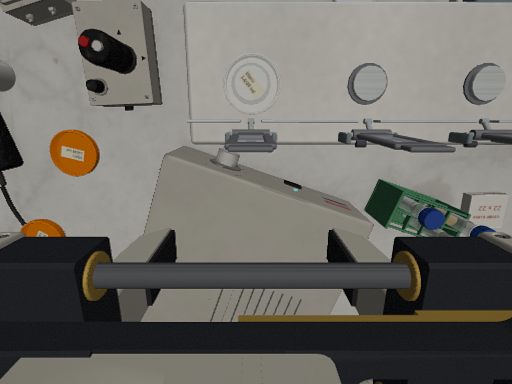

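The dish rests on the right post at (251,83), level, and the cover is upright at (250,140). I'll measure its centring.

```bash
python3 - <<'E'
from h import *
im,d,K,T=ld('wrist'); W=white(im,d,K,T); z=np.nan_to_num(W[...,2])
m=((z>.0625)&(z<.075)).astype(np.uint8); m[115:]=0; m[:,:215]=0;m[:,290:]=0
cs,_=cv2.findContours(m,cv2.RETR_EXTERNAL,cv2.CHAIN_APPROX_NONE); c=max(cs,key=cv2.contourArea); e=cv2.fitEllipse(c)
print('lid',e,plane(*e[0],K,T,.069),'z',np.median(W[m>0][:,2]))
for (u,v) in((368,83),(485,83)):
    b=((z[v-25:v+25,max(0,u-25):u+25]>.0505)).astype(np.uint8)
    cs,_=cv2.findContours(b,cv2.RETR_EXTERNAL,cv2.CHAIN_APPROX_NONE); c=max(cs,key=cv2.contourArea); e=cv2.fitEllipse(c)
    q=np.array(e[0])+[u-25,v-25]; print(q,e[1],plane(*q,K,T,.055))
# cover tip of right post
m=(z>.15)&(z<.2); m[:100]=0;m[160:]=0;m[:,:220]=0;m[:,290:]=0
P=W[m];print('cover',len(P),P.min(0),P.max(0),P.mean(0))
P=W[150:235,165:330].reshape(-1,3);print('box top z',np.nanpercentile(P[:,2],[5,50,95]))
b=np.array(im[55:112,223:280]); cv2.imwrite('pics/c6.png',cv2.resize(b,None,fx=8,fy=8,interpolation=cv2.INTER_CUBIC))
E
```

```text
lid ((251.61940002441406, 83.2554931640625), (56.792598724365234, 61.03468322753906), 0.5846262574195862) [0.56717844 0.1730622  0.069     ] z 0.06917502252694196
[369.16201019  82.91611671] (31.79914665222168, 36.14957046508789) [0.54235521 0.30402829 0.055     ]
[487.35370064  82.96882439] (31.129934310913086, 39.350826263427734) [0.51919646 0.43593868 0.055     ]
cover 530 [0.61721487 0.16118046 0.15012342] [0.62904415 0.2023129  0.19143233] [0.62248137 0.18177445 0.17966407]
box top z [0.00015051 0.09816762 0.09984775]
```

View pics/c6.png

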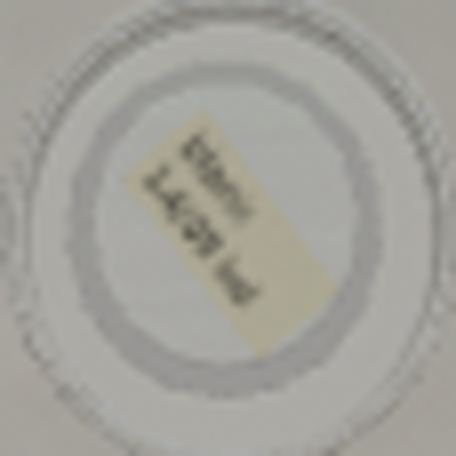

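Dish centre (0.567,0.173) matches seat2 (0.5665,0.172) within about 1 mm. Next: close the fingers and go down behind cover2.

>>> arm_command(plan=[0, 0, 0, 0, 0, 0.5, 1, 0, 0, 0, 0, 0, 0.6, 1, 0, 0, 0, 0, 0, 0.5, 1, 0, 0, 0, 0, 0, 0, 1, 0, 0, 0, 0, 0, 0, 1, 0, 0, 0, 0, 0, 0, 1, 0, 0, 0, 0, 0, 0, 1, 0, 0, 0, 0, 0, 0, 1, 0, 0, 0, 0, 0, 0, 1])

```text
clock: 12.78
tool_pos: [0.671, 0.1908, 0.1987]
eef_rot: [-3.141, 0.002, -2.967]
contact_force: [1.1, -1.0, 0.1]
opening: 0.0366
gripper_force: 0.0
```

```bash
python3 - <<'E'
from h import *
S=np.array([.5665,.1722]);xh=np.array([.985,.173])
t=S+.068*xh; go([*t,.197],.1737-np.pi); print(state()['opening'])
E
```

```text
at [0.671  0.1908 0.1987] rot [-3.141e+00  2.000e-03 -2.967e+00] shift units now axes [ 0.954 -0.005  0.04 ]
turn units [-0.001  0.021  0.012] shift after [ 0.954 -0.006  0.042]
0.03661531481028477
```

>>> arm_command(plan=[0, 0, 0, 0, 0, 0.04, 1, 0, 0, 0, 0, 0, 0, 1, 0, 0, 0, 0, 0, 0, 1, 0, 0, 0, 0, 0, 0, 1, 0, 0, 0, 0, 0, 0, 1, 0, 0, 0, 0, 0, 0, 1, 0, 0, 0, 0.5, 0, 0, 1, 0, 0, 0, 0.45, 0, 0, 1, 0, 0, 0, 0.39, 0, 0.04, 1, 0, 0, 0, 0.39, 0, 0.06, 1, 0, 0, 0, 0.36, 0, 0.14, 1, 0, 0, 0, 0.36, 0, 0.18, 1, 0, 0, 0, 0.3, 0, 0.25, 1, 0, 0, 0, 0.28, 0, 0.28, 1, 0, 0, 0, 0, 0, 0, 1])

```text
clock: 14.03
tool_pos: [0.5489, 0.1693, 0.1562]
eef_rot: [-3.142, -0.004, -2.966]
contact_force: [-0.2, -0.3, 0.4]
opening: 0.0004
gripper_force: 0.5
```

```bash
python3 - <<'E'
from h import *
S=np.array([.5665,.1722]);xh=np.array([.985,.173])
for X,z in((-.015,.159),(-.0315,.132),(-.038,.112)):
    t=S+X*xh; go([*t,z]); 
print(state()['opening'],state()['contact_force'])
E
```

```text
at [0.5489 0.1693 0.1562] rot [-3.142 -0.004 -2.966] shift units now axes [-0.071 -0.004 -0.069]
at [0.5489 0.1693 0.1562] rot [-3.142 -0.004 -2.966] shift units now axes [ 0.338 -0.004  0.607]
at [0.5489 0.1693 0.1562] rot [-3.142 -0.004 -2.966] shift units now axes [ 0.499 -0.004  1.108]
0.0003626856996528097 [-0.21030107 -0.26051436  0.42052637]
```

>>> arm_command(plan=[0, 0, 0, 0.17, 0, 0.3, 1, 0, 0, 0, 0.17, 0, 0.3, 1, 0, 0, 0, 0.08, 0, 0.25, 1, 0, 0, 0, 0.08, 0, 0.25, 1, 0, 0, 0, 0, 0, 0, 1, 0, 0, 0, 0, 0, 0, 1])

```text
clock: 14.53
tool_pos: [0.5321, 0.1661, 0.1139]
eef_rot: [-3.141, -0.0, -2.967]
contact_force: [-0.2, 0.3, -0.4]
opening: 0.0005
gripper_force: 0.0
```

```bash
python3 - <<'E'
from h import *
s=state();print(s['tool_pos'],s['contact_force'])
shot('wrist','w7.png')
E
```

```text
[0.53209949 0.16613312 0.11390174] [-0.17447727  0.29417901 -0.37746188]
```

View pics/w7.png

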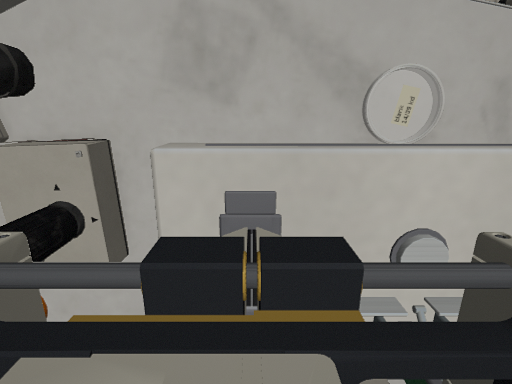

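The cover is shut, with its tab flat at (250,203). The second dish has been knocked closer to the warmer and is now at (403,103). I'll lift and re-measure.

>>> arm_command(plan=[0, 0, 0, 0, 0, -0.5, 1, 0, 0, 0, 0, 0, -0.8, 0, 0, 0, 0, 0, 0, -0.8, 0, 0, 0, 0, 0, 0.6, -0.8, 0, 0, 0, 0, 0, 0.8, -0.5, 0, 0, 0, 0, 0, 0.8, 0, 0, 0, 0, 0, 0, 0.4, 0, 0, 0, 0, 0, 0, 0, 0, 0, 0, 0, 0, 0, 0, 0, 0])

```text
clock: 15.33
tool_pos: [0.5136, 0.2692, 0.2505]
eef_rot: [-3.141, 0.001, -2.965]
contact_force: [-0.5, 0.2, -0.3]
opening: 0.0492
gripper_force: 0.0
```

```bash
cat >> h.py <<'E'
def disc(im,d,K,T,x,y,zt,r=.06):
    W=white(im,d,K,T); m=(abs(W[...,2]-zt)<.005)&(np.hypot(W[...,0]-x,W[...,1]-y)<r)
    m=m.astype(np.uint8); cs,_=cv2.findContours(m,cv2.RETR_EXTERNAL,cv2.CHAIN_APPROX_NONE); c=max(cs,key=cv2.contourArea)
    e=cv2.fitEllipse(c); p=plane(*e[0],K,T,zt); print('disc',np.round(e[0],1),np.round(e[1],1),p.round(4),np.median(W[m>0],0).round(4)); return p
E
python3 - <<'E'
from h import *
im,d,K,T=shot('wrist','w8.png')
p=disc(im,d,K,T,.43,.274,.014)
W=white(im,d,K,T); 
Q=W[np.isfinite(W[...,2])&(W[...,1]>.3)&(W[...,1]<.5)&(W[...,0]<.46)&(W[...,2]>.03)]; print('lever',len(Q),Q.min(0),Q.max(0))
c=[.5192+.0,.436]
go([*p[:2],.26],.1737-np.pi); 
# top check of dish and joint
im,d,K,T=shot('top','top8.png'); disc(im,d,K,T,.42,.274,.014)
E
```

```text
disc [266.3 108.3] [49.  50.4] [0.4299 0.2739 0.014 ] [0.43   0.2738 0.0141]
lever 5622 [0.37462472 0.30021419 0.03001478] [0.45998034 0.49995813 0.09655673]
at [0.5138 0.2684 0.2502] rot [-3.141e+00  1.000e-03 -2.966e+00] shift units now axes [ 2.04   0.502 -0.248]
turn units [-0.005  0.008  0.019] shift after [ 2.041  0.498 -0.246]
disc [267.5 240.9] [10.5 12.5] [0.4326 0.277  0.014 ] [0.4297 0.2798 0.0134]
```

View pics/w8.png

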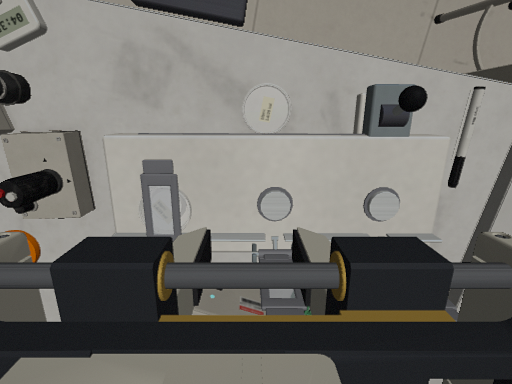

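The shut cover sits over the first dish at (160,200). The second dish, at (0.430,0.274), touches the warmer's front, and the lever is at (390–412,100). The current yaw suits the grasp.

>>> arm_command(plan=[0, 0, 0, 0.4, 0.1, 0, 0, 0, 0, 0, 0.6, 0.15, 0, 0, 0, 0, 0, 0.6, 0.15, 0, 0, 0, 0, 0, 0.44, 0.1, 0, 0, 0, 0, 0, 0, 0, 0.5, 0, 0, 0, 0, 0, 0, 0.8, 0, 0, 0, 0, 0, 0, 0.8, 0, 0, 0, 0, 0, 0, 0.8, 0, 0, 0, 0, 0, 0, 0.5, 0, 0, 0, 0, 0, 0, 0.3, 0, 0, 0, 0, 0, 0, 0, 0, 0, 0, 0, 0, 0, 0, 0, 0, 0, 0, 0, 0, 0, 0])

```text
clock: 16.52
tool_pos: [0.4306, 0.2737, 0.1027]
eef_rot: [3.141, 0.002, -2.968]
contact_force: [0.2, -0.7, 0.3]
opening: 0.0915
gripper_force: 0.0
```

```bash
python3 - <<'E'
from h import *
im,d,K,T=shot('wrist','w9.png')
p=disc(im,d,K,T,.43,.274,.014)
go([*p[:2],.0234],.1737-np.pi);print(state()['opening'])
E
```

```text
disc [251.2 211. ] [ 74.6 117. ] [0.4351 0.275  0.014 ] [0.4317 0.2738 0.0143]
at [0.4307 0.2739 0.1029] rot [ 3.141e+00  2.000e-03 -2.967e+00] shift units now axes [-0.109  0.006  1.989]
turn units [0.004 0.022 0.006] shift after [-0.113  0.006  1.988]
0.09168564608330923
```

>>> arm_command(plan=[0, 0, 0, 0.01, 0, 0.5, 0, 0, 0, 0, 0.01, 0, 0.6, 0, 0, 0, 0, 0, 0, 0.5, 0, 0, 0, 0, 0, 0, 0.28, 0, 0, 0, 0, 0, 0, 0.1, 0, 0, 0, 0, 0, 0, 0, 0, 0, 0, 0, 0, 0, 0, 0])

```text
clock: 17.15
tool_pos: [0.4296, 0.2741, 0.0235]
eef_rot: [3.141, 0.002, -2.967]
contact_force: [0.0, 0.0, 1.1]
opening: 0.0919
gripper_force: 0.0
```

```bash
python3 - <<'E'
from h import *
im,d,K,T=shot('wrist','w10.png')
go([.430,.2739,.0234],.1737-np.pi)
g=cv2.cvtColor(im,cv2.COLOR_BGR2GRAY); r=g[150:235,240:265].mean(1); dd=np.diff(r); print([(150+i,round(x,1)) for i,x in enumerate(dd) if abs(x)>2])
E
```

```text
at [0.4297 0.2742 0.0237] rot [ 3.141e+00  2.000e-03 -2.967e+00] shift units now axes [-0.005 -0.009  0.008]
turn units [0.005 0.022 0.012] shift after [-0.005 -0.009  0.008]
[(194, np.float64(-4.2)), (197, np.float64(13.0)), (198, np.float64(5.9)), (199, np.float64(5.4)), (200, np.float64(-2.8)), (202, np.float64(-6.7)), (204, np.float64(5.2))]
```

>>> arm_command(plan=[0, 0, 0, 0, 0, 0, 0.1, 0, 0, 0, 0, 0, 0, 0.2, 0, 0, 0, 0, 0, 0, 0.3, 0, 0, 0, 0, 0, 0, 0.35, 0, 0, 0, 0, 0, 0, 0.4, 0, 0, 0, 0, 0, 0, 0.5, 0, 0, 0, 0, 0, 0, 0.5, 0, 0, 0, 0, 0, 0, 0.5, 0, 0, 0, 0, 0, 0, 0.5, 0, 0, 0, 0, 0, -0.3, 0.5, 0, 0, 0, 0, 0, -0.6, 0.5, 0, 0, 0, 0, 0, -0.7, 0.5, 0, 0, 0, 0, 0, -0.7, 0.5, 0, 0, 0, 0, 0, -0.5, 0.5, 0, 0, 0, 0, 0, -0.3, 0.5, 0, 0, 0, 0, 0, 0, 0.5], newtons=7)

```text
clock: 18.53
tool_pos: [0.4302, 0.2745, 0.1491]
eef_rot: [3.14, 0.005, -2.967]
contact_force: [0.3, -1.3, -0.1]
opening: 0.0595
gripper_force: 7.0
```

```bash
python3 - <<'E'
from h import *
go([.5422,.304,.0785],.1737-np.pi);print(state()['opening'],state()['gripper_force'])
E
```

```text
at [0.4302 0.2745 0.1491] rot [ 3.14   0.005 -2.967] shift units now axes [-2.877  0.237  1.779]
turn units [0.011 0.049 0.013] shift after [-2.886  0.242  1.764]
0.05953086333000488 7.000005394220352
```

>>> arm_command(plan=[0.01, 0.05, 0.01, -0.3, 0.04, 0, 0.5, 0, 0, 0, -0.6, 0.04, 0, 0.5, 0, 0, 0, -0.6, 0.04, 0, 0.5, 0, 0, 0, -0.6, 0.04, 0, 0.5, 0, 0, 0, -0.5, 0.04, 0, 0.5, 0, 0, 0, -0.28, 0.04, 0, 0.5, 0, 0, 0, 0, 0, 0, 0.5, 0, 0, 0, 0, 0, 0, 0.5, 0, 0, 0, 0, 0, 0, 0.5])

```text
clock: 19.28
tool_pos: [0.5395, 0.303, 0.1448]
eef_rot: [-3.14, -0.008, -2.967]
contact_force: [-0.1, 0.3, -0.1]
opening: 0.0597
gripper_force: 7.0
```

```bash
python3 - <<'E'
from h import *
im,d,K,T=shot('wrist','w11.png')
g=cv2.cvtColor(im,cv2.COLOR_BGR2GRAY); r=g[150:235,240:265].mean(1); dd=np.diff(r); print([(150+i,round(x,1)) for i,x in enumerate(dd) if abs(x)>2])
go([.5422,.304,.0785],.1737-np.pi);print(state()['opening'],state()['gripper_force'])
E
```

```text
[(181, np.float64(-41.0)), (182, np.float64(-13.8)), (183, np.float64(-14.4)), (184, np.float64(-6.2)), (186, np.float64(11.3)), (187, np.float64(11.6)), (188, np.float64(18.8)), (189, np.float64(6.6)), (190, np.float64(8.5)), (191, np.float64(7.0)), (193, np.float64(-2.4)), (195, np.float64(-3.1)), (199, np.float64(17.0)), (200, np.float64(6.2)), (201, np.float64(2.7)), (202, np.float64(-4.4)), (203, np.float64(-2.0)), (204, np.float64(-5.9)), (206, np.float64(5.3)), (226, np.float64(-2.5)), (229, np.float64(2.5))]
at [0.5395 0.303  0.1452] rot [-3.14  -0.007 -2.967] shift units now axes [-0.081  0.015  1.668]
turn units [-0.014 -0.067  0.004] shift after [-0.07   0.012  1.669]
0.05949567364424735 7.000008299946785
```

>>> arm_command(plan=[0, -0.06, 0, -0.04, 0.01, 0.3, 0.5, 0, 0, 0, 0, 0, 0.5, 0.5, 0, 0, 0, 0, 0, 0.4, 0.5, 0, 0, 0, 0, 0, 0.25, 0.5, 0, 0, 0, 0, 0, 0.14, 0.5, 0, 0, 0, 0, 0, 0.06, 0.5, 0, 0, 0, 0, 0, 0, 0.5, 0, 0, 0, 0, 0, 0, 0.5, 0, 0, 0, 0, 0, 0, 0.5])

```text
clock: 20.08
tool_pos: [0.5427, 0.3041, 0.0809]
eef_rot: [-3.141, 0.003, -2.968]
contact_force: [0.8, -0.5, -0.5]
opening: 0.0595
gripper_force: 7.0
```

```bash
python3 - <<'E'
from h import *
go([.541,.304,.0783],.1737-np.pi);print(state()['opening'],state()['gripper_force'],state()['contact_force'])
E
```

```text
at [0.5427 0.3041 0.0809] rot [-3.141e+00  3.000e-03 -2.968e+00] shift units now axes [0.041 0.005 0.065]
turn units [-0.008  0.026  0.003] shift after [0.041 0.005 0.065]
0.05946816188704179 6.999954432249069 [ 0.78431577 -0.54857803 -0.46810221]
```

Correct by 1.6 mm, lower, release and retreat up and back.

>>> arm_command(plan=[0, 0.02, 0, 0.04, 0, 0, 0.5, 0, 0, 0, 0, 0, 0.05, 0.5, 0, 0, 0, 0, 0, 0.02, 0.5, 0, 0, 0, 0, 0, 0, 0.5, 0, 0, 0, 0, 0, 0, 0.3, 0, 0, 0, 0, 0, 0, 0.2, 0, 0, 0, 0, 0, 0, 0.05, 0, 0, 0, 0, 0, 0, 0, 0, 0, 0, 0, 0, 0, 0, 0, 0, 0, 0, 0, -0.3, 0, 0, 0, 0, 0, 0, -0.6, 0, 0, 0, 0, 0, 0, -0.8, 0, 0, 0, 0, 0, 0, -0.8, 0, 0, 0, 0, 0, 0, -0.8, 0, 0, 0, 0, 0, 0, -0.8, 0, 0, 0, 0, 0, 0, -0.5, 0, 0, 0, 0, -0.8, 0, 0, 0, 0, 0, 0, -0.8, 0, 0, 0, 0, 0, 0, -0.8, 0, 0, 0, 0, 0, 0, -0.4, 0, 0, 0])

```text
clock: 21.75
tool_pos: [0.6533, 0.323, 0.2616]
eef_rot: [-3.14, 0.001, -2.968]
contact_force: [0.5, -0.2, 0.1]
opening: 0.0916
gripper_force: 0.0
```

```bash
python3 - <<'E'
from h import *
im,d,K,T=shot('wrist','w12.png'); p=disc(im,d,K,T,.5422,.304,.069)
S=np.array([.5424,.304]);xh=np.array([.985,.173])
W=white(im,d,K,T); q=W[...,:2]-S; X=q@xh; Y=q@[-.173,.985]
m=(X>.02)&(X<.08)&(abs(Y)<.03)&(W[...,2]>.14); P=W[m]; print('cover',len(P),X[m].mean(),Y[m].mean(),P[:,2].max())
go([*(S+.068*xh),.197],.1737-np.pi)
E
```

```text
disc [252.   77.1] [56.8 61.8] [0.5417 0.3045 0.069 ] [0.5431 0.3049 0.0691]
cover 560 0.05781497985474978 0.0008194581197039387 0.19157253326255178
at [0.6545 0.3228 0.2603] rot [-3.14   0.    -2.969] shift units now axes [1.142 0.023 1.582]
turn units [-0.014  0.001 -0.012] shift after [1.142 0.022 1.582]
```

View pics/w12.png

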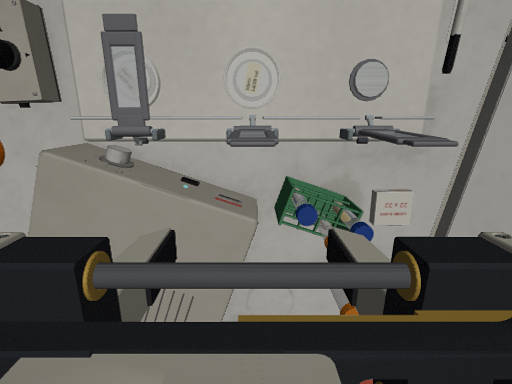

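Dish two sits centred on the middle post at (252,77) and the covers are as expected. Now close the fingers and press cover1.

>>> arm_command(plan=[0, 0, 0, 0, 0.02, 0.5, 1, 0, 0, 0, 0, 0, 0.6, 1, 0, 0, 0, 0, 0, 0.48, 1, 0, 0, 0, 0, 0, 0, 1, 0, 0, 0, 0, 0, 0, 1, 0, 0, 0, 0, 0, 0, 1, 0, 0, 0, 0, 0, 0, 1, 0, 0, 0, 0, 0, 0, 1, 0, 0, 0, 0, 0, 0, 1, 0, 0, 0, 0, 0, 0, 1, 0, 0, 0, 0, 0, 0, 1, 0, 0, 0, 0, 0, 0, 1, 0, 0, 0, 0, 0, 0, 1, 0, 0, 0, 0, 0, 0, 1, 0, 0, 0, 0, 0, 0, 1])

```text
clock: 23.05
tool_pos: [0.6508, 0.3239, 0.1977]
eef_rot: [-3.14, -0.001, -2.968]
contact_force: [0.4, 0.0, 0.5]
opening: 0.0012
gripper_force: 0.0
```

```bash
python3 - <<'E'
from h import *
S=np.array([.5424,.304]);xh=np.array([.985,.173])
go([*(S+.068*xh),.197],.1737-np.pi);print(state()['opening'])
E
```

```text
at [0.6508 0.3239 0.1977] rot [-3.140e+00 -1.000e-03 -2.968e+00] shift units now axes [ 1.056 -0.021  0.019]
turn units [-0.011 -0.011  0.002] shift after [ 1.056 -0.021  0.018]
0.001167863032501319
```

>>> arm_command(plan=[0, 0, 0, 0.55, -0.02, 0, 1, 0, 0, 0, 0.5, 0, 0.02, 1, 0, 0, 0, 0.39, 0, 0.04, 1, 0, 0, 0, 0.39, 0, 0.06, 1, 0, 0, 0, 0.36, 0, 0.14, 1, 0, 0, 0, 0.36, 0, 0.18, 1, 0, 0, 0, 0.3, 0, 0.25, 1, 0, 0, 0, 0.25, 0, 0.28, 1, 0, 0, 0, 0.2, 0, 0.3, 1, 0, 0, 0, 0.18, 0, 0.34, 1, 0, 0, 0, 0.08, 0, 0.25, 1, 0, 0, 0, 0.08, 0, 0.25, 1, 0, 0, 0, 0, 0, 0, 1, 0, 0, 0, 0, 0, 0, 1])

```text
clock: 24.22
tool_pos: [0.5074, 0.2978, 0.1134]
eef_rot: [-3.14, -0.002, -2.968]
contact_force: [-0.2, 0.2, 0.0]
opening: 0.0007
gripper_force: 0.0
```

```bash
python3 - <<'E'
from h import *
S=np.array([.5424,.304]);xh=np.array([.985,.173])
print(state()['contact_force']); go([*(S-.038*xh),.112],.1737-np.pi)
im,d,K,T=shot('wrist','w13.png')
W=white(im,d,K,T); q=W[...,:2]-S; X=q@xh; Y=q@[-.173,.985]
m=(X>-.062)&(X<-.046)&(abs(Y)<.014)&(W[...,2]>.05)&(W[...,2]<.13); print('tab',m.sum(),np.median(W[m][:,2]))
E
```

```text
[-0.19345111  0.17377217  0.00908593]
at [0.5074 0.2978 0.1134] rot [-3.140e+00 -2.000e-03 -2.968e+00] shift units now axes [0.061 0.002 0.036]
turn units [-0.013 -0.017  0.003] shift after [0.061 0.002 0.036]
tab 939 0.07553948730760315
```

>>> arm_command(plan=[0, 0, 0, 0, 0, -0.5, 1, 0, 0, 0, 0, 0, -0.8, 1, 0, 0, 0, 0, 0, -0.8, 1, 0, 0, 0, 0, 0.3, -0.8, 1, 0, 0, 0, 0, 0.6, -0.5, 1, 0, 0, 0, 0, 0.8, 0, 1, 0, 0, 0, 0, 0.8, 0, 1, 0, 0, 0, 0, 0.6, 0, 1, 0, 0, 0, 0, 0.3, 0, 1, 0, 0, 0, 0, 0, 0, 1, 0, 0, 0, 0, 0, 0, 1])

```text
clock: 25.18
tool_pos: [0.4842, 0.4316, 0.2495]
eef_rot: [-3.14, -0.001, -2.967]
contact_force: [0.2, -0.6, -0.1]
opening: 0.0008
gripper_force: 0.0
```

```bash
python3 - <<'E'
from h import *
S=np.array([.5424,.304]);xh=np.array([.985,.173])
im,d,K,T=shot('wrist','w14.png'); print(state()['tool_pos'])
W=white(im,d,K,T); q=W[...,:2]-S; X=q@xh; Y=q@[-.173,.985]; Z=W[...,2]
g=cv2.cvtColor(im,cv2.COLOR_BGR2GRAY)
m=(X>-.19)&(X<-.06)&(abs(Y-.135)<.06)&(g<60)
for lo in np.arange(.02,.11,.01):
    k=m&(Z>lo)&(Z<=lo+.01)
    if k.sum()>5: print(round(lo,3),k.sum(),'X',X[k].min().round(4),X[k].max().round(4),'Y',Y[k].min().round(4),Y[k].max().round(4))
E
```

```text
[0.48451942 0.43090918 0.24951455]
0.04 89 X -0.1409 -0.0956 Y 0.1212 0.1494
0.05 208 X -0.1157 -0.0981 Y 0.1216 0.1493
0.08 165 X -0.1371 -0.1121 Y 0.1234 0.1477
0.09 364 X -0.1347 -0.114 Y 0.1256 0.1455
```

View pics/w14.png

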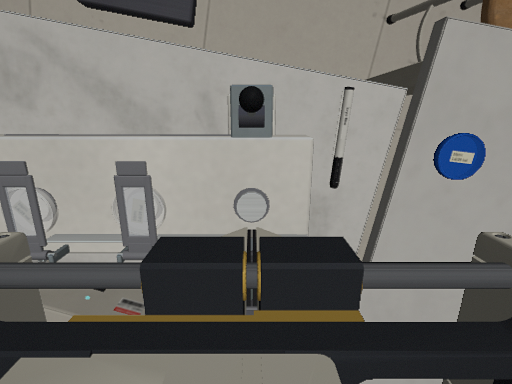

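Both covers are shut over their dishes, and the lever's ball is at (251,98) leaning to the front, at warmer X ≈ −0.125 and z ≈ 0.085. I'll go in front of it and down.

```bash
python3 - <<'E'
from h import *
S=np.array([.5424,.304]);xh=np.array([.985,.173]);yh=np.array([-.173,.985])
go([*(S-.167*xh+.135*yh),.093],.1737-np.pi)
E
```

```text
at [0.4845 0.4309 0.2495] rot [-3.140e+00 -1.000e-03 -2.968e+00] shift units now axes [3.295 0.007 3.916]
turn units [-0.019 -0.009 -0.001] shift after [ 3.299 -0.     3.913]
```

>>> arm_command(plan=[0, 0, 0, 0.5, 0, 0, 1, 0, 0, 0, 0.8, 0, 0, 1, 0, 0, 0, 0.8, 0, 0, 1, 0, 0, 0, 0.8, 0, 0, 1, 0, 0, 0, 0.4, 0, 0, 1, 0, 0, 0, 0, 0, 0.5, 1, 0, 0, 0, 0, 0, 0.8, 1, 0, 0, 0, 0, 0, 0.8, 1, 0, 0, 0, 0, 0, 0.8, 1, 0, 0, 0, 0, 0, 0.6, 1, 0, 0, 0, 0, 0, 0.4, 1, 0, 0, 0, 0, 0, 0, 1, 0, 0, 0, 0, 0, 0, 1, 0, 0, 0, 0, 0, 0, 1])

```text
clock: 26.4
tool_pos: [0.3551, 0.4088, 0.095]
eef_rot: [-3.141, 0.001, -2.969]
contact_force: [0.6, -0.3, -0.1]
opening: 0.0002
gripper_force: 0.0
```

```bash
python3 - <<'E'
from h import *
S=np.array([.5424,.304]);xh=np.array([.985,.173]);yh=np.array([-.173,.985])
go([*(S-.115*xh+.135*yh),.093],.1737-np.pi)
E
```

```text
at [0.3551 0.4088 0.095 ] rot [-3.141e+00  1.000e-03 -2.969e+00] shift units now axes [-1.284 -0.013  0.05 ]
turn units [-0.001  0.008 -0.009] shift after [-1.284 -0.014  0.049]
```

>>> arm_command(plan=[0, 0, 0, -0.2, 0, 0.05, 1, 0, 0, 0, -0.25, 0, 0, 1, 0, 0, 0, -0.25, 0, 0, 1, 0, 0, 0, -0.2, 0, 0, 1, 0, 0, 0, -0.2, 0, 0, 1, 0, 0, 0, -0.18, 0, 0, 1, 0, 0, 0, 0, 0, 0, 1, 0, 0, 0, 0, 0, 0, 1, 0, 0, 0, 0, 0, 0, 1])

```text
clock: 27.15
tool_pos: [0.4044, 0.4177, 0.0913]
eef_rot: [-3.14, -0.001, -2.968]
contact_force: [-0.5, 0.3, 0.2]
opening: 0.0005
gripper_force: 0.0
```

>>> arm_command(plan=[0, 0, 0, -0.1, 0, 0, 1, 0, 0, 0, -0.08, 0, 0, 1, 0, 0, 0, 0, 0, 0, 1, 0, 0, 0, 0, 0, 0, 1])

```text
clock: 27.48
tool_pos: [0.4096, 0.4187, 0.0911]
eef_rot: [-3.14, -0.005, -2.967]
contact_force: [-7.2, -1.4, 2.6]
opening: 0.0003
gripper_force: 3.4
```

```bash
cat > lev.py <<'E'
from h import *
S=np.array([.5424,.304]);xh=np.array([.985,.173]);yh=np.array([-.173,.985])
s=state(); print('tcp X',(s['tool_pos'][:2]-S)@xh,s['contact_force'])
im,d,K,T=shot('wrist','lev.png')
W=white(im,d,K,T); q=W[...,:2]-S; X=q@xh; Y=q@yh; Z=W[...,2]
g=cv2.cvtColor(im,cv2.COLOR_BGR2GRAY)
m=(X>-.19)&(X<-.06)&(abs(Y-.135)<.03)&(g<60)
for lo in np.arange(.02,.11,.01):
    k=m&(Z>lo)&(Z<=lo+.01)
    if k.sum()>5: print(round(lo,3),k.sum(),'X',X[k].min().round(4),X[k].max().round(4))
E
python3 lev.py
```

```text
tcp X -0.11096574169649975 [-7.23774946 -1.42639552  2.57426932]
0.04 48 X -0.1319 -0.1103
0.05 9 X -0.1116 -0.1099
0.07 38 X -0.1196 -0.1186
0.08 51 X -0.1198 -0.0783
0.09 79 X -0.1197 -0.0786
0.1 78 X -0.1197 -0.1185
```

The 7 N resistance means the lever is at its stop. I'll back off, lift and check it.

>>> arm_command(plan=[0, 0, 0, 0.3, 0, 0, 1, 0, 0, 0, 0.7, 0, 0, 1, 0, 0, 0, 0.3, 0, -0.5, 1, 0, 0, 0, 0, 0, -0.8, 1, 0, 0, 0, 0, 0, -0.8, 1, 0, 0, 0, 0, 0, -0.8, 1, 0, 0, 0, 0, 0, -0.8, 1, 0, 0, 0, -0.5, 0, 0, 1, 0, 0, 0, -0.9, 0, 0, 1, 0, 0, 0, -0.9, 0, 0, 1, 0, 0, 0, -0.9, 0, 0, 1, 0, 0, 0, -0.5, 0, 0, 1, 0, 0, 0, 0, 0, 0, 1, 0, 0, 0, 0, 0, 0, 1])

```text
clock: 28.7
tool_pos: [0.5068, 0.4355, 0.2384]
eef_rot: [-3.14, -0.002, -2.969]
contact_force: [-1.0, 0.5, -1.3]
opening: 0.0006
gripper_force: 0.0
```

```bash
python3 lev.py; python3 - <<'E'
from h import *
shot('top','top15.png')
E
```

```text
tcp X -0.0123492601947018 [-0.98605226  0.52226713 -1.27827318]
0.04 39 X -0.1189 -0.0941
0.05 174 X -0.1134 -0.0981
0.08 272 X -0.0988 -0.0749
0.09 238 X -0.0957 -0.078
```

View pics/lev.png

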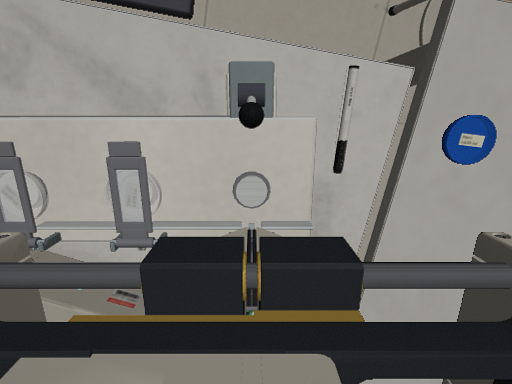

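The lever's ball is now at (251,114), X ≈ −0.087, which is the mirror of its off position. Both covers are shut, and the unused left post's cover was never touched.

```bash
python3 -c "
from station import *
print(job_done())"
```

```text
the job is handed in; nothing more can be done
None
```

I placed both dishes I found on the right and middle posts with their covers snapped shut, left the left cover open, then pushed the lever fully to on and handed the job in; I viewed 16 pictures, two over the limit of 14.

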